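# Stack the transducer trays on the calibration bench

## Task

Clear and stack the trays on the calibration bench. First take the steel coupler off the dark dock tray and set it down gently, upright and wholly on the round green-faced rubber mat; then stack the blue tray on the dock, and then the orange tray on the blue one, each set down gently with all four corner pins fully down in the sockets of the tray below (either way round), and let go. Leave everything else on the bench where it stands.

Things in the scene. Friction and masses are not known exactly. Their poses are not given: they have to be found in the camera images.
- dock: dark steel dock tray screwed to the bench (does not move; place and yaw vary), 160 (its x) x 110 (its y), floor 5 thick, rim 12 high. Open square sockets at its four corners, centres at x = +-70, y = +-45, each 20 square outside, 13 square bore, open down to the floor. Origin: centre of underside, on the bench; z up.
- dock_top (a point): middle of the dock at the height of its socket tops, 30 above its origin: a tray fully seated on the dock has its origin here.
- blue_tray: blue tray, 160 (its x) x 110 (its y), about 0.33 kg, with fixed black earphones up to 27 high. Origin: centre of underside of its 5 thick floor; z up. Four steel pins, 9 dia, tapered to 4 at the tip, reach 14 below the origin at x = +-70, y = +-45; on the bench it stands on them, origin 14 up. Sockets (20 square, 13 bore) stand above the pins, their tops 50 above the origin.
- blue_top (a point): middle of the blue tray at the height of its socket tops, 50 above its origin: a tray fully seated on it has its origin here.
- blue_handle (a point): middle of the blue tray's black bridge handle, 38 above the tray's origin: a bar along the tray's x, 76 long, 14 wide (in y), from 30 to 46 above the origin, on legs 26 to 38 from the middle. Beside the bar only the floor, out to a 14 high rim at y = +-54.
- orange_tray: orange tray: shape, size, origin, pins and sockets as the blue tray, about 0.33 kg; carries fixed steel and brass adapters up to 31 high.
- orange_handle (a point): middle of the orange tray's black handle, the same as the blue tray's, 38 above that tray's origin.
- coupler: acoustic coupler, loose, 0.45 kg, at the start standing on the dock's floor (origin 5 above the dock's). Round wooden foot 64 dia x 12; steel body 48 dia up to 48; brass collar 52 dia from 48 to 53; black round cap 40 dia from 53 to 95 (top), good to grip; steel connector stub towards its +x, 42 up, reaching 40 from the axis. Origin: centre of underside; z up.
- mat: round rubber mat fixed to the bench, green face with a black rim, 110 dia, 4 thick. Origin: centre of underside; its place varies.
- mic_stand: Bystander, leave alone: slim microphone stand, tall: round dark foot 76 dia x 16 high, steel pole to 240 high. Origin: centre of underside.
- spray_can: Bystander, leave alone: yellow-labelled can, 54 dia x 150 high, standing. Origin: centre of underside.
- calibrator: Bystander, leave alone: grey sound calibrator, upright cylinder 48 dia x 87 high. Origin: centre of underside.
- weight: Bystander, leave alone: brass weight with a knob, 48 dia x 64 high. Origin: centre of underside.
- multimeter: Bystander, leave alone: yellow multimeter lying flat, 130 x 75 x 45 high. Origin: centre of underside.
- handset: Bystander, leave alone: grey patient response handset with red button, lying, 118 long along its x, 32 high. Origin: centre of underside.
- screwdriver: Bystander, leave alone: screwdriver lying along its x, 160 long, under 35 high. Origin: middle of underside.
Things that resemble listed ones, but are neither listed nor needed, are in the scene too. There is more than one size of the blue_tray; the one meant has the size given above.

How it is judged:
On the way, in this order (a step that is already met when the one before it is completed fails the run):
1. the coupler stands upright on the mat, released (horizontal distance between coupler and mat below 0.025 m and height (world z) of coupler below 0.008 m and angle between coupler's own z axis and vertical below 0.08 rad and contact force between coupler and the fingers below 0.3 N and linear speed of coupler below 0.02 m/s), for 0.2 s.
2. the blue tray is seated on the dock and released (horizontal distance between blue_tray and dock below 0.005 m and z of blue_tray in the frame of dock between 0.027 and 0.033 m and angle between the x axis of blue_tray and the x axis of dock, either way round below 0.07 rad and angle between blue_tray's own z axis and vertical below 0.05 rad and contact force between blue_tray and the fingers below 0.3 N), for 0.2 s.
3. the orange tray is seated on the blue tray and released (horizontal distance between orange_tray and blue_tray below 0.005 m and z of orange_tray in the frame of blue_tray between 0.047 and 0.053 m and angle between the x axis of orange_tray and the x axis of blue_tray, either way round below 0.07 rad and angle between orange_tray's own z axis and vertical below 0.05 rad and contact force between orange_tray and the fingers below 0.3 N), for 0.2 s.
At the end, for the whole second after the job is handed in: Coupler upright on the mat, within 25 mm of its centre; blue tray seated on the dock and orange on blue, each centred within 5 mm, within 3 mm of seated height, aligned within 4 degrees (either way round), level within 3; all released and at rest (all of step 1 and all of step 2 and all of step 3 and linear speed of each of blue_tray, orange_tray below 0.02 m/s); the robot touches nothing.
It fails at once if a bystander is shifted by more than 30 mm or knocked over (distance of any of mic_stand, spray_can, calibrator, weight, multimeter, handset, screwdriver from where it was at the start of the episode above 0.03 m or angle between any of mic_stand, spray_can, calibrator, weight, multimeter's own z axis and vertical above 0.5 rad).
It fails at once if the coupler or a tray is dropped or slammed down (contact above 100 N) (contact force between coupler and mat above 100 N or contact force between blue_tray and dock above 100 N or contact force between orange_tray and blue_tray above 100 N).
It also fails if it takes over 72 s, if anything falls off the work surface, if the arm or the gripper's body presses on something with over 40 N, if the wrist force passes 120 N, or if a joint passes its speed limit or range.

## Robot

A 6-joint arm with a two-finger parallel gripper is mounted at the origin on the work surface. World frame = base frame: x ahead of the robot, y to its left, z up, the work surface at z = 0. Lengths are in m, angles in rad, forces in N, time in s.
With the tool pointing down it reaches from about 0.375 to 0.9 m from the base axis. Payload 3.1 kg.
Tool frame: the origin (TCP) lies on the centre line of the jaws, within the pads' length; the fingertips stand robot.nose_length ahead of it and the grasp point (between the pads) lies 6 mm ahead of it (robot.nose_length is the distance from the TCP to the fingertips, in m); z points along the fingers, y is the line along which they close (so a half turn about z gives the same grasp; the last joint's range is limited). The gripper opens to 87 mm and grips with 3 to 60 N. Pads are 19 mm wide; open, the fingers measure 117 mm over their backs; the gripper's body (75 mm by 190 mm) begins 51 mm behind the grasp point.
Start: joints at [-1.508, 0.527, 1.433, -0, 1.181, -0.178], TCP at [0.149, -0.607, 0.248] pointing down, gripper open.
Joint ranges: [-3.08, 3.08], [-0.75, 2.2], [0.22, 2.44], [-1.43, 4.57], [0, 2.65], [-2.85, 2.85]. Speed limits (rad/s): [2.79, 2.79, 3.14, 3.14, 3.14, 3.14].

## Interface

Orientations are given as a unit quaternion [x, y, z, w].
In Python, from rig import robot gives the robot as it stands.
- The arm moves only by the shell command python3 -m crank 'ROWS' [FORCE]. ROWS is JSON, one flat list of numbers, 7 for each row, row after row: the shift along the tool's x, y, z in mm, then the turn, a rotation vector about the tool's x, y, z in degrees, then the closure in counts, from 0 (fully open) to 255 (shut). In form: [x, y, z, ax, ay, az, fingers, x, y, z, ax, ay, az, fingers, ...]. A call has exactly 5 rows; each row is the pose to reach, as a shift and turn from the pose commanded when the call began, along the tool's axes at that moment; what a row does not reach only later rows make up. A row lasts 1/12 s, in which the tool goes at most 41.7 mm and 7.16 degrees, less where a joint would pass 70% of its speed; a pose out of reach is approached as far as the arm can. A call with a gripper value outside its range is refused whole. The fingers move at their own pace and stop on an object; FORCE is the grip in N (left out, the last holds). Time passes only in rows, so rows that repeat a pose let the fingers close, or fill a call up. It gives the time, the measured TCP pose, the force, the opening and the grip force at its end, in the units of the state.
- robot.get_obs(): the state, without advancing time (a new reading comes with each control period).
- robot.camera(name): name is "side" or "top"; returns a dict with "pixels" (400x640x3 uint8, red, green, blue), "intrinsics" (3x3 intrinsics, pixels), "k1" (the pictures are not rectified: a ray, as slopes to the right and down, at radius r is drawn at 1 + k1 r^2 times it, then the intrinsics apply), "extrinsics" (4x4, takes a point from camera to world coordinates). Camera axes: x right, y down, z forward; pixel columns grow to the right and rows downward; lengths in m; the calibration is good to about 2 mm. A picture is of the moment at which its call begins. There is no depth.
- robot.hand_in(): hands the job in; it is judged then, once.
The state is a dict: "time": time; "q": joint angles; "joint_velocities": joint speeds; "joint_torque": joint torques, N m; "position": TCP position; "tool_rot": TCP orientation; "ft_force": force on the tool from outside, world axes, zero at the start; "moment": the same for the moment, N m; "grip_width": finger opening in m; "grip_force": force on a finger pad.
Only numpy, scipy, OpenCV 4.12 (cv2) and the standard library are available. Lean on these libraries where they do the work, as an engineer would, in place of code of your own. Each camera call takes 0.05 s, during which the arm holds its last target. There are 200 camera calls.

## Working session

There is one attempt and no reset: what is moved stays moved. The work goes in short steps, Python scripts to look and compute and a shell command to move; the robot and the scene stay as the last step left them, time stands still between calls to the robot, and variables do not carry over. Pictures are saved under pics/ and viewed, at most 10 in all, crops included, and the job is handed in when it is done.

```bash
ls; mkdir -p pics
python3 - <<'E'
from rig import robot
import cv2
for n in("top","side"):
    c=robot.camera(n); cv2.imwrite(f"pics/{n}0.png",c["pixels"][:,:,::-1]); print(n,c["intrinsics"],c["k1"],c["extrinsics"])
print(robot.get_obs(),robot.nose_length)
E
```

```text
pics
top [[492.29312365   0.         317.3165799 ]
 [  0.         492.29312365 204.44869313]
 [  0.           0.           1.        ]] -0.07511076829908847 [[ 0.01955571 -0.99708854  0.07370216  0.44339107]
 [-0.99974826 -0.02031231 -0.00953012  0.01711973]
 [ 0.01099944 -0.07349724 -0.99723476  1.50531342]
 [ 0.          0.          0.          1.        ]]
side [[373.62619399   0.         324.13459065]
 [  0.         373.62619399 202.82975806]
 [  0.           0.           1.        ]] -0.04278248785539501 [[ 0.93020836 -0.2107715   0.30047926  0.26534636]
 [-0.36679893 -0.56300588  0.74059633 -0.6563423 ]
 [ 0.01307499 -0.79912436 -0.60102354  0.61578111]
 [ 0.          0.          0.          1.        ]]
{'time': 0.1, 'q': array([-1.50852268e+00,  5.28350788e-01,  1.43379644e+00,  1.50389755e-05,
        1.18143461e+00, -1.78502470e-01]), 'joint_velocities': array([-0.00048919, -0.00076191, -0.00277116, -0.00011275, -0.00058788,
       -0.0009437 ]), 'joint_torque': array([ 1.25724919e-04, -4.40984881e+01, -1.77150822e+01,  6.34252816e-02,
        5.34327643e-02, -4.76688001e-05]), 'position': array([ 0.14902631, -0.60632283,  0.24667615]), 'tool_rot': array([ 9.92761958e-01,  1.20094567e-01,  6.47097692e-05, -9.92510541e-04]), 'ft_force': array([0.06204386, 0.63839305, 0.05789564]), 'moment': array([ 0.02222168,  0.00685147, -0.07648197]), 'grip_force': 0.0, 'grip_width': 0.08708804290874846} 0.025
```

View pics/top0.png

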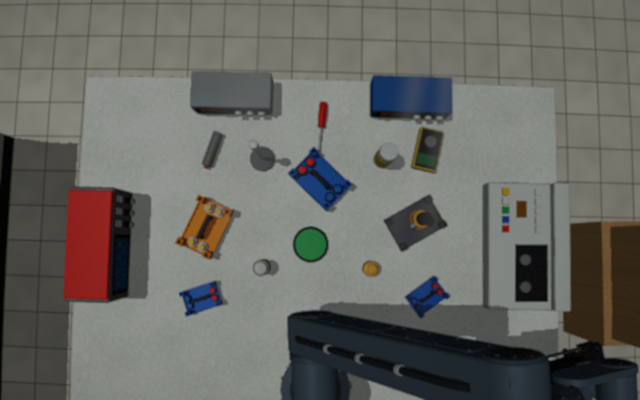

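View pics/side0.png

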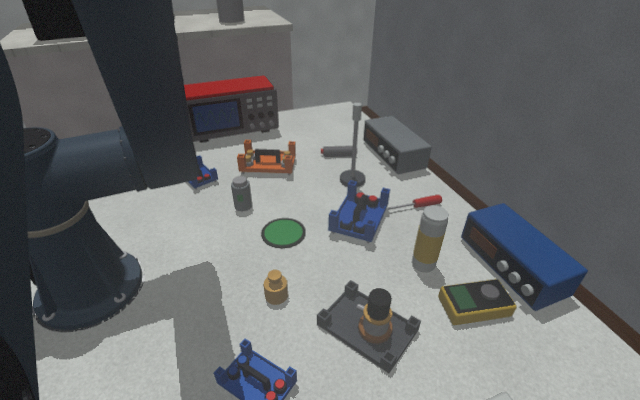

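```bash
cat > h.py <<'E'
import numpy as np, cv2
from rig import robot
from scipy.spatial.transform import Rotation as R
def ray(c,uv):
    p=cv2.undistortPoints(np.float64(uv).reshape(-1,1,2),c["intrinsics"],np.array([c["k1"],0,0,0.]))[:,0]
    E=c["extrinsics"]; d=np.c_[p,np.ones(len(p))]@E[:3,:3].T
    return E[:3,3],d
def onz(c,uv,z):
    o,d=ray(c,uv); return o+d*((z-o[2])/d[:,2])[:,None]
def tri(c1,u1,c2,u2):
    o1,d1=ray(c1,u1);o2,d2=ray(c2,u2);out=[]
    for a,b in zip(d1,d2):
        s=np.linalg.lstsq(np.c_[a,-b],o2-o1,rcond=None)[0]
        out.append(((o1+a*s[0])+(o2+b*s[1]))/2)
    return np.array(out)
def crop(img,x,y,w,h,k): return cv2.resize(img[y:y+h,x:x+w],None,fx=k,fy=k,interpolation=cv2.INTER_CUBIC)
def err(xyz,yaw):
    """shift in tool axes mm to reach world xyz (TCP) and turn deg so tool y is along yaw"""
    o=robot.get_obs(); r=R.from_quat(o["tool_rot"]).as_matrix()
    y=r[:,1]; cur=np.arctan2(y[1],y[0]); d=(yaw-cur+np.pi/2)%np.pi-np.pi/2
    print("shift mm",np.round(r.T@(np.array(xyz)-o["position"])*1000,1),"az deg",round(-np.degrees(d),1),"q6",o["q"][5])
    print("world delta",np.round((np.array(xyz)-o["position"])*1000,1),"t",o["time"],"tilt",np.round(r[:,2],4))
E
python3 - <<'E'
import cv2,numpy as np
from h import *
t=cv2.imread("pics/top0.png")
f=lambda x,y:crop(t,x,y,80,60,5)
cv2.imwrite("pics/c1.png",np.vstack([np.hstack([f(281,149),f(170,268)]),np.hstack([f(165,197),f(375,193)])]))
E
```

```text
(no output)
```

View pics/c1.png

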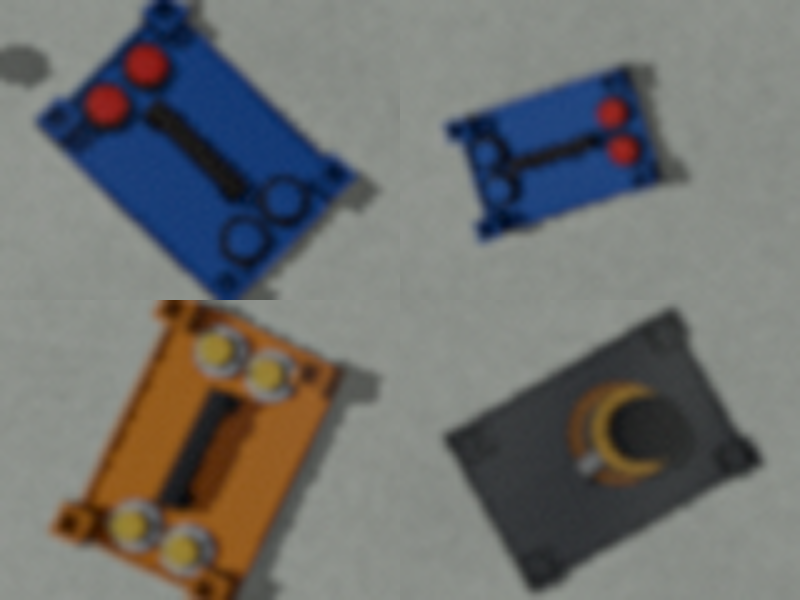

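```bash
cat > m1.py <<'E'
from h import *
c=robot.camera("top"); im=c["pixels"]; hsv=cv2.cvtColor(im,cv2.COLOR_RGB2HSV)
s=lambda P,ox,oy:(np.array(P)+.5)/5-.5+[ox,oy]
S={"blue":(s([(165,14),(60,117),(228,282),(338,172)],281,149),.064),
"dock":(s([(269,32),(75,143),(140,267),(340,152)],375,193),.030),
"orange":(s([(170,5),(75,220),(210,288),(312,75)],165,197),.064)}
for n,(p,z) in S.items():
    w=onz(c,p,z)[:,:2]; e=[np.linalg.norm(w[i]-w[(i+1)%4])*1000 for i in range(4)]
    # rotate order so long side is first-second
    if e[0]<e[1]: w=np.roll(w,-1,0)
    a=(w[1]-w[0]+w[2]-w[3]); print(n,"centre",np.round(w.mean(0),4),"sides",np.round(e),"yaw x",np.round(np.degrees(np.arctan2(a[1],a[0]))%180,1))
m=cv2.inRange(hsv,(45,100,50),(80,255,255)); M=cv2.moments(m[200:290,280:340],True)
print("mat",onz(c,[(M["m10"]/M["m00"]+280,M["m01"]/M["m00"]+200)],.004))
print("cap",onz(c,s([(253,128)],375,193),.1))
# handle bars: dark pixels
for n,(x,y,w,h) in {"blue":(305,162,30,30),"orange":(194,212,26,28)}.items():
    g=im[y:y+h,x:x+w].max(2); mm=np.uint8(g<55)
    k,l,st,ce=cv2.connectedComponentsWithStats(mm); i=1+np.argmax(st[1:,4])
    ys,xs=np.where(l==i); r=cv2.minAreaRect(np.float32(np.c_[xs,ys])); 
    q=cv2.boxPoints(r)+[x,y]; w2=onz(c,q,.060)[:,:2]
    print(n,"bar",st[i,4],r,onz(c,[np.array(r[0])+[x,y]],.060)[0])
E
python3 m1.py; python3 -c "
from h import *
err([.4,-.28,.25],0)"
```

```text
blue centre [ 0.6289 -0.0034] sides [ 87. 139.  92. 139.] yaw x 47.5
dock centre [ 0.5047 -0.295 ] sides [136.  84. 141.  84.] yaw x 120.5
orange centre [0.4799 0.3374] sides [137.  89. 138.  94.] yaw x 157.0
mat [[0.43321739 0.02195654 0.004     ]]
cap [[ 0.5139453  -0.30711699  0.1       ]]
blue bar 114 ((15.25, 16.75), (25.45584487915039, 4.949747085571289), 45.0) [ 0.6265478  -0.00387321  0.06      ]
orange bar 115 ((10.799999237060547, 14.900001525878906), (5.813776969909668, 25.043962478637695), 26.56505012512207) [0.47732721 0.33263152 0.06      ]
shift mm [ 321.6 -257.1   -2.7] az deg -76.2 q6 -0.17850703467806014
world delta [250.9 326.4   3.2] t 0.15 tilt [-1.0e-04  1.7e-03 -1.0e+00]
```

```bash
python3 -c "
from h import *
c=robot.camera('top');d=robot.camera('side')
print(tri(c,[(425.4,218.4)],d,[(379.5,297)]))
err([.513,-.306,.2],0)"
```

```text
[[ 0.51312354 -0.3073139   0.1012404 ]]
shift mm [ 425.1 -205.1   47.4] az deg -76.2 q6 -0.1785049968293205
world delta [363.9 300.6 -47.1] t 0.25 tilt [-1.0e-04  1.1e-03 -1.0e+00]
```

```bash
python3 -m crank '[36,-17,0,0,0,0,0, 72,-35,0,0,0,0,0, 108,-52,0,0,0,0,0, 144,-69,0,0,0,0,0, 180,-87,0,0,0,0,0]' 30; python3 -m crank '[36,-17,0,0,0,0,0, 72,-35,0,0,0,0,0, 108,-52,0,0,0,0,0, 144,-69,0,0,0,0,0, 180,-87,0,0,0,0,0]'; python3 -m crank '[36,-17,10,0,0,0,0, 65,-31,40,0,0,0,0, 65,-31,47,0,0,0,0, 65,-31,47,0,0,0,0, 65,-31,47,0,0,0,0]'; python3 -c "
from h import *
err([.513,-.306,.09],0)"
```

```text
time: 0.67
position: [0.3042, -0.4784, 0.2475]
tool_rot: [0.993, 0.12, 0.0, 0.0]
ft_force: [0.1, -0.8, 0.2]
grip_width: 0.0873
grip_force: 0.0
time: 1.08
position: [0.4585, -0.3507, 0.2476]
tool_rot: [0.993, 0.12, 0.0, 0.0]
ft_force: [-0.3, -0.1, -0.2]
grip_width: 0.0868
grip_force: 0.0
time: 1.5
position: [0.5124, -0.3063, 0.1999]
tool_rot: [0.993, 0.121, -0.001, -0.001]
ft_force: [-0.6, 0.5, 0.7]
grip_width: 0.0869
grip_force: 0.0
shift mm [  0.8  -0.  109.9] az deg -76.2 q6 0.6040372892465817
world delta [   0.6    0.3 -109.9] t 1.5 tilt [-1.9e-03  8.0e-04 -1.0e+00]
```

```bash
python3 -m crank '[1,0,30,0,0,0,0, 1,0,60,0,0,0,0, 1,0,90,0,0,0,0, 1,0,110,0,0,0,0, 1,0,110,0,0,0,0]'; python3 -m crank '[0,0,0,0,0,0,100, 0,0,0,0,0,0,160, 0,0,0,0,0,0,230, 0,0,0,0,0,0,255, 0,0,0,0,0,0,255]' 35; python3 -m crank '[0,0,0,0,0,0,255, 0,0,0,0,0,0,255, 0,0,-10,0,0,0,255, 0,0,-30,0,0,0,255, 0,0,-60,0,0,0,255]'; python3 -c "
from h import *
err([.433,.022,.2],0)"
```

```text
time: 1.92
position: [0.511, -0.3065, 0.0877]
tool_rot: [0.993, 0.119, -0.002, -0.002]
ft_force: [-0.2, 0.4, 0.3]
grip_width: 0.087
grip_force: 0.0
time: 2.33
position: [0.5145, -0.3069, 0.0921]
tool_rot: [0.993, 0.12, 0.001, 0.001]
ft_force: [-0.2, 0.7, -0.4]
grip_width: 0.0616
grip_force: 0.0
time: 2.75
position: [0.5117, -0.3043, 0.1484]
tool_rot: [0.993, 0.12, -0.003, -0.003]
ft_force: [-0.2, -0.0, -4.0]
grip_width: 0.039
grip_force: 35.1
shift mm [   1.2 -336.   -49.2] az deg -76.2 q6 0.605893021510764
world delta [-78.7 326.3  51.6] t 2.75 tilt [-0.0065  0.0057 -1.    ]
```

```bash
python3 -m crank '[0,-15,-30,0,0,0,255, 0,-45,-50,0,0,0,255, 0,-78,-50,0,0,0,255, 0,-112,-50,0,0,0,255, 1,-146,-50,0,0,0,255]'; python3 -m crank '[0,-34,0,0,0,0,255, 0,-68,0,0,0,0,255, 0,-102,0,0,0,0,255, 1,-136,0,0,0,0,255, 1,-165,0,0,0,0,255]'; python3 -m crank '[0,-18,5,0,0,0,255, 0,-24,30,0,0,0,255, 0,-24,50,0,0,0,255, 0,-24,70,0,0,0,255, 0,-24,80,0,0,0,255]';  python3 - <<'E'
from h import *
err([.433,.022,.095],0)
d=robot.camera("side"); cv2.imwrite("pics/s1.png",crop(d["pixels"][:,:,::-1],220,120,130,140,4))
E
```

```text
time: 3.17
position: [0.4788, -0.1626, 0.201]
tool_rot: [0.993, 0.12, -0.0, -0.0]
ft_force: [0.1, 0.5, -3.7]
grip_width: 0.0392
grip_force: 35.1
time: 3.58
position: [0.4399, -0.0015, 0.2006]
tool_rot: [0.993, 0.12, -0.001, -0.001]
ft_force: [0.7, 0.8, -4.3]
grip_width: 0.0394
grip_force: 35.1
time: 4.0
position: [0.4345, 0.0203, 0.1191]
tool_rot: [0.993, 0.121, -0.002, -0.001]
ft_force: [0.0, 0.6, -3.9]
grip_width: 0.0391
grip_force: 35.1
shift mm [-1.  -2.  24.1] az deg -76.1 q6 1.1176057405871727
world delta [ -1.5   1.7 -24.1] t 4.0 tilt [-3.5e-03  7.0e-04 -1.0e+00]
```

View pics/s1.png

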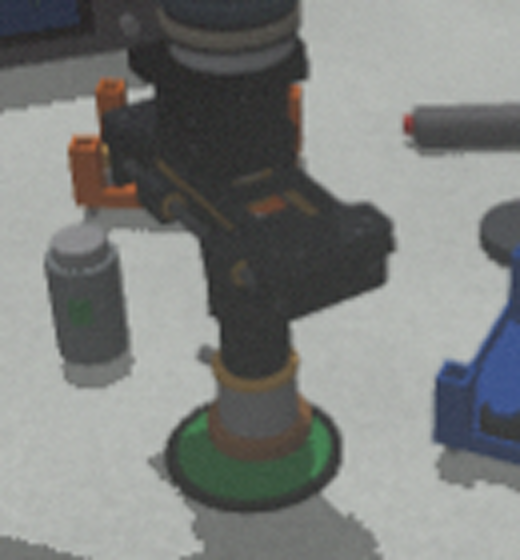

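The coupler hangs upright over the mat (foot at crop ~(259,435), mat at (254,458)), centred and a few cm up. Lowering slowly.

```bash
python3 -m crank '[0,-1,6,0,0,0,255, 0,-2,11,0,0,0,255, 0,-2,14,0,0,0,255, 0,-2,16,0,0,0,255, 0,-2,18,0,0,0,255]'; python3 -m crank '[0,0,2,0,0,0,255, 0,0,3,0,0,0,255, 0,0,4,0,0,0,255, 0,0,5,0,0,0,255, 0,0,6,0,0,0,255]'
```

```text
time: 4.47
position: [0.4359, 0.0214, 0.1028]
tool_rot: [0.993, 0.12, 0.001, 0.0]
ft_force: [-0.4, -0.9, 8.8]
grip_width: 0.0388
grip_force: 35.1
time: 4.88
position: [0.4369, 0.021, 0.1012]
tool_rot: [0.993, 0.121, 0.003, 0.001]
ft_force: [-6.3, 0.5, 47.4]
grip_width: 0.0395
grip_force: 35.0
```

```bash
python3 -m crank '[0,0,-2,0,0,0,255, 0,0,-4,0,0,0,255, 0,0,-5,0,0,0,255, 0,0,-6,0,0,0,255, 0,0,-6,0,0,0,255]'
```

```text
time: 5.3
position: [0.4354, 0.0215, 0.1023]
tool_rot: [0.993, 0.12, -0.0, -0.0]
ft_force: [0.3, -0.1, -4.2]
grip_width: 0.0391
grip_force: 35.0
```

```bash
python3 -m crank '[0,0,1,0,0,0,255, 0,0,1,0,0,0,200, 0,0,1,0,0,0,100, 0,0,1,0,0,0,0, 0,0,1,0,0,0,0]'; python3 -m crank '[0,0,0,0,0,0,0, 0,0,-10,0,0,0,0, 0,0,-40,0,0,0,0, 0,0,-75,0,0,0,0, 0,0,-110,0,0,0,0]';  python3 - <<'E'
from h import *
err([.628,-.0035,.058],np.radians(137.5))
d=robot.camera("side"); a=crop(d["pixels"][:,:,::-1],235,150,100,120,5)
d=robot.camera("top"); p=d["pixels"][:,:,::-1]; cv2.imwrite("pics/top1.png",p)
cv2.imwrite("pics/s2.png",np.hstack([a[:,:400],cv2.resize(crop(p,375,193,80,60,5),(400,300))[:600].repeat(2,0)[:600]*0+np.vstack([crop(p,375,193,80,60,5),crop(p,281,214,80,60,5)])]))
E
```

```text
time: 5.72
position: [0.4358, 0.0214, 0.1015]
tool_rot: [0.993, 0.12, 0.0, 0.0]
ft_force: [-0.4, 0.8, 0.3]
grip_width: 0.0524
grip_force: 0.0
time: 6.13
position: [0.4348, 0.0216, 0.2123]
tool_rot: [0.993, 0.12, -0.001, -0.0]
ft_force: [0.9, -0.3, -0.4]
grip_width: 0.0826
grip_force: 0.0
shift mm [182.   70.6 153.8] az deg -33.7 q6 1.1218876694243918
world delta [ 193.2  -25.1 -154.3] t 6.1333 tilt [-2.4e-03  6.0e-04 -1.0e+00]
```

View pics/s2.png

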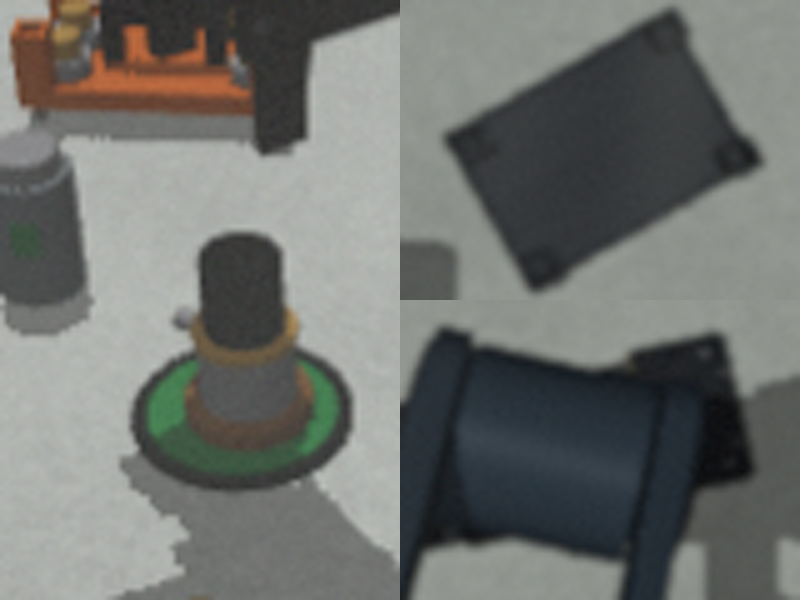

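Coupler is upright on the mat, well centred (crop ~(245,440) in mat ellipse (243,415)); the dock is clear. Now the blue tray.

```bash
python3 -m crank '[36,14,0,0,0,-6.8,60, 72,28,0,0,0,-13.6,60, 109,42,0,0,0,-20.4,60, 146,56,0,0,0,-27.2,60, 182,70,0,0,0,-33.7,60]'; python3 -m crank '[0,0,20,0,0,0,60, 0,0,50,0,0,0,60, 0,0,60,0,0,0,60, 0,0,60,0,0,0,60, 0,0,60,0,0,0,60]';  python3 - <<'E'
from h import *
err([.628,-.0035,.058],np.radians(137.5))
d=robot.camera("side"); cv2.imwrite("pics/s3.png",crop(d["pixels"][:,:,::-1],310,130,120,120,5))
E
```

```text
time: 6.65
position: [0.6302, -0.0032, 0.2103]
tool_rot: [0.914, 0.405, -0.001, -0.0]
ft_force: [0.8, -1.1, 0.0]
grip_width: 0.0681
grip_force: 0.0
time: 7.07
position: [0.6279, -0.0028, 0.1505]
tool_rot: [0.915, 0.403, -0.001, -0.001]
ft_force: [0.2, -0.2, 0.5]
grip_width: 0.0664
grip_force: 0.0
shift mm [-0.3  0.7 92.5] az deg -0.0 q6 0.5595234532987325
world delta [  0.1  -0.7 -92.5] t 7.0667 tilt [-2.9e-03  6.0e-04 -1.0e+00]
```

View pics/s3.png

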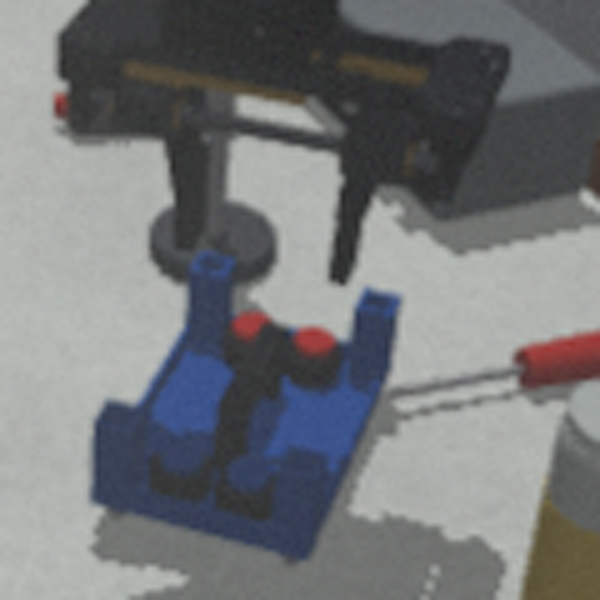

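Fingers straddle the handle line (bar at crop ~(245,390)). Descend and grip.

```bash
python3 -m crank '[0,1,30,0,0,0,60, 0,1,60,0,0,0,60, 0,1,80,0,0,0,60, 0,1,90,0,0,0,60, 0,1,92,0,0,0,60]'; python3 -m crank '[0,0,0,0,0,0,120, 0,0,0,0,0,0,180, 0,0,0,0,0,0,230, 0,0,0,0,0,0,255, 0,0,0,0,0,0,255]' 40; python3 -m crank '[0,0,0,0,0,0,255, 0,0,0,0,0,0,255, 0,0,0,0,0,0,255, 0,0,0,0,0,0,255, 0,0,0,0,0,0,255]'
```

```text
time: 7.53
position: [0.6292, -0.0037, 0.059]
tool_rot: [0.915, 0.403, -0.001, -0.0]
ft_force: [1.1, 0.4, -0.0]
grip_width: 0.0667
grip_force: 0.0
time: 7.95
position: [0.6303, -0.0038, 0.0607]
tool_rot: [0.915, 0.403, 0.001, 0.001]
ft_force: [0.1, 0.7, -0.8]
grip_width: 0.0407
grip_force: 0.0
time: 8.37
position: [0.6289, -0.0033, 0.0595]
tool_rot: [0.915, 0.402, -0.001, -0.001]
ft_force: [-1.6, 1.5, 2.5]
grip_width: 0.0137
grip_force: 40.0
```

```bash
python3 -m crank '[0,0,-10,0,0,0,255, 0,0,-40,0,0,0,255, 0,0,-80,0,0,0,255, 0,0,-120,0,0,0,255, 0,0,-155,0,0,0,255]';  python3 - <<'E'
from h import *
err([.5047,-.295,.2],np.radians(30.5))
d=robot.camera("side"); p=d["pixels"][:,:,::-1]; cv2.imwrite("pics/side2.png",p)
t=cv2.imread("pics/top1.png")
g=lambda a:np.clip(a.astype(float)*2.2-20,0,255).astype(np.uint8)
A=g(crop(t,380,190,70,65,6)); B=g(crop(p,312,275,115,100,6))[:, :690]
im=np.zeros((990,690,3),np.uint8); im[:390,:420]=A; im[390:]=B
im2=np.zeros((600,780,3),np.uint8); im2[:325,:350]=cv2.resize(A,(350,325)); 
A=g(crop(t,383,193,64,60,6)); B=g(crop(p,314,278,110,95,7)) 
im=np.zeros((590,790,3),np.uint8); im[:360,:384]=A; b=g(crop(p,314,278,110,100,3.6)); im[:360,390:786]=b
cv2.imwrite("pics/d.png",im[:360])
E
```

```text
time: 8.78
position: [0.6298, -0.004, 0.2169]
tool_rot: [0.915, 0.403, 0.0, 0.001]
ft_force: [1.4, -0.0, -2.7]
grip_width: 0.0136
grip_force: 40.0
shift mm [-299.1  104.3   16.9] az deg -73.0 q6 0.5585152565698377
world delta [-125.1 -291.   -16.9] t 8.7833 tilt [ 1.2e-03 -6.0e-04 -1.0e+00]
```

View pics/d.png

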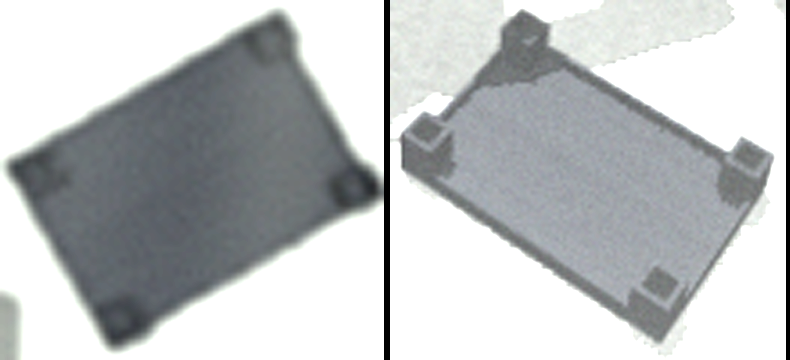

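```bash
cat >> h.py <<'E'
def rect(w):
    """w: 4 pts in order; corners at (+-70,+-45), first->second along x"""
    w=np.array(w)[:,:2]; m=np.array([[-70,-45],[70,-45],[70,45],[-70,45]])/1000.
    best=None
    for mm in (m,m[:,[0,1]]*[1,-1]):
        s=w-w.mean(0); th=np.arctan2((mm[:,0]*s[:,1]-mm[:,1]*s[:,0]).sum(),(mm*s).sum())
        c,q=np.cos(th),np.sin(th); e=s-mm@np.array([[c,q],[-q,c]])
        if best is None or (e**2).sum()<best[0]: best=((e**2).sum(),w.mean(0),np.degrees(th)%180,np.round(e*1000,1))
    return best[1:]
E
python3 - <<'E'
from h import *
t=robot.camera("top"); d=robot.camera("side")
s=lambda P,k,ox,oy:(np.array(P)+.5)/k-.5+[ox,oy]
# long side first: top: lefttop(41,172)->(271,39)->(354,186)->(123,318)
T=s([(41,172),(271,39),(354,186),(123,318)],6,383,193)
# side: same world corners: left in top = far(+y)
D=s([(136,33),(359,157),(271,285),(38,133)],3.6,314,278)
for a in (onz(t,T,.03),onz(d,D,.03),tri(t,T,d,D)): print(np.round(a,4).tolist()); print(*rect(a))
E
```

```text
[[0.5062, -0.2148, 0.03], [0.5755, -0.3308, 0.03], [0.5021, -0.3733, 0.03], [0.4339, -0.2567, 0.03]]
[ 0.50443943 -0.29392299] 120.45235611251343 [[-1.6 -4. ]
 [-3.2  0.6]
 [ 1.   3.8]
 [ 3.7 -0.4]]
[[0.5064, -0.2156, 0.03], [0.5791, -0.3317, 0.03], [0.5017, -0.378, 0.03], [0.4307, -0.2583, 0.03]]
[ 0.50447754 -0.29589086] 121.0021169309509 [[-0.6 -2.9]
 [ 0.   1. ]
 [-0.3  1.1]
 [ 0.8  0.8]]
[[0.5065, -0.215, 0.0293], [0.577, -0.3315, 0.031], [0.5031, -0.3751, 0.0246], [0.4327, -0.2568, 0.0273]]
[ 0.50479279 -0.29462349] 120.69402537334233 [[-1.3 -3.5]
 [-2.3  0.3]
 [ 1.2  2.7]
 [ 2.3  0.6]]
```

```bash
python3 -m crank '[-34,12,0,0,0,-7,255, -68,24,0,0,0,-14,255, -102,36,0,0,0,-21,255, -136,47,0,0,0,-28,255, -170,59,0,0,0,-35,255]';  python3 - <<'E'
from h import *
err([.5045,-.2955,.16],np.radians(31))
E
```

```text
time: 9.35
position: [0.556, -0.1691, 0.2123]
tool_rot: [0.75, 0.661, -0.001, -0.002]
ft_force: [1.2, -0.1, -3.0]
grip_width: 0.0137
grip_force: 40.0
shift mm [-131.9  -35.    52.3] az deg -38.2 q6 -0.3617017948470721
world delta [ -51.5 -126.4  -52.3] t 9.35 tilt [-0.0045  0.002  -1.    ]
```

```bash
python3 -m crank '[-30,-8,0,0,0,-7,255, -60,-16,0,0,0,-14,255, -90,-24,0,0,0,-21,255, -120,-32,10,0,0,-28,255, -132,-35,25,0,0,-35,255]'; python3 -m crank '[0,0,10,0,0,-3.2,255, 0,0,20,0,0,-3.2,255, 0,0,27,0,0,-3.2,255, 0,0,27,0,0,-3.2,255, 0,0,27,0,0,-3.2,255]'
python3 - <<'E'
from h import *
err([.5045,-.2955,.12],np.radians(31))
d=robot.camera("side"); p=d["pixels"][:,:,::-1]; cv2.imwrite("pics/side3.png",p)
g=lambda a:np.clip(a.astype(float)*2.2-20,0,255).astype(np.uint8)
cv2.imwrite("pics/e.png",g(crop(p,300,230,150,140,4)))
E
```

```text
time: 9.77
position: [0.5048, -0.2989, 0.1887]
tool_rot: [0.518, 0.856, -0.001, 0.001]
ft_force: [0.7, -0.0, -3.2]
grip_width: 0.0133
grip_force: 40.0
time: 10.18
position: [0.5061, -0.2938, 0.1616]
tool_rot: [0.495, 0.869, 0.0, -0.001]
ft_force: [0.4, -0.3, -2.2]
grip_width: 0.0141
grip_force: 40.0
shift mm [-0.7 -2.2 41.6] az deg -0.4 q6 -1.2515413386853318
world delta [ -1.6  -1.7 -41.6] t 10.1833 tilt [-0.0017  0.0015 -1.    ]
```

View pics/e.png

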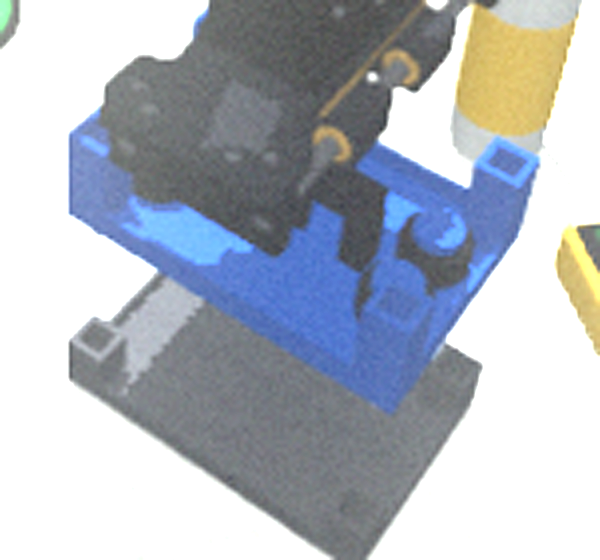

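Run:
```python
from h import *
d=robot.camera("side")
s=lambda P,k,ox,oy:(np.array(P)+.5)/k-.5+[ox,oy]
P=s([(507,160),(404,300)],4,300,230)
ps=[]
for i in range(4): ps.append(robot.get_obs()["position"]); robot.camera("side")
print(np.round(ps,4))
for z in (.162,.165,.168):
    w=onz(d,P,z)[:,:2]; print(z,np.round(w,4).tolist(),np.linalg.norm(w[0]-w[1]))
    v=w[0]-w[1]; v/=np.linalg.norm(v); ax=np.array([-v[1],v[0]]) # tray x dir candidates
    m=w.mean(0); print("centre",m+.07*ax,m-.07*ax,"yaw",np.degrees(np.arctan2(ax[1],ax[0]))%180)
```

```text
[[ 0.5069 -0.2944  0.1629]
 [ 0.507  -0.2946  0.1632]
 [ 0.507  -0.2947  0.1633]
 [ 0.5069 -0.2948  0.1633]]
0.162 [[0.5828, -0.3265], [0.5064, -0.3726]] 0.0892081790708097
centre [ 0.50842091 -0.28961774] [ 0.58082083 -0.40944366] yaw 121.14075557197091
0.165 [[0.5807, -0.3286], [0.5049, -0.3745]] 0.0886184133674611
centre [ 0.50657459 -0.2916461 ] [ 0.57897451 -0.41147203] yaw 121.14075557197093
0.168 [[0.5786, -0.3308], [0.5033, -0.3763]] 0.08802864766411249
centre [ 0.50472828 -0.29367447] [ 0.5771282  -0.41350039] yaw 121.14075557197096
```

```bash
python3 -m crank '[1.5,-2,20,0,0,0,255, 1.5,-2,40,0,0,0,255, 1.5,-2,55,0,0,0,255, 1.5,-2,64,0,0,0,255, 1.5,-2,68,0,0,0,255]'; python3 -m crank '[0,0,2,0,0,0,255, 0,0,4,0,0,0,255, 0,0,6,0,0,0,255, 0,0,8,0,0,0,255, 0,0,10,0,0,0,255]'
```

```text
time: 10.9
position: [0.5035, -0.2942, 0.0935]
tool_rot: [0.495, 0.869, 0.0, -0.001]
ft_force: [-1.4, -0.5, -3.0]
grip_width: 0.0131
grip_force: 40.0
time: 11.32
position: [0.5042, -0.2949, 0.085]
tool_rot: [0.495, 0.869, -0.0, 0.001]
ft_force: [0.1, -0.5, -2.6]
grip_width: 0.0137
grip_force: 40.0
```

```bash
python3 -m crank '[0,0,2,0,0,0,255, 0,0,4,0,0,0,255, 0,0,6,0,0,0,255, 0,0,7,0,0,0,255, 0,0,8,0,0,0,255]'
```

```text
time: 11.73
position: [0.5038, -0.2945, 0.0764]
tool_rot: [0.495, 0.869, 0.0, -0.0]
ft_force: [-0.4, -0.3, -3.1]
grip_width: 0.0138
grip_force: 40.0
```

```bash
python3 -m crank '[0,0,1,0,0,0,255, 0,0,1,0,0,0,255, 0,0,2,0,0,0,255, 0,0,2,0,0,0,255, 0,0,2,0,0,0,255]'; python3 -m crank '[0,0,1,0,0,0,255, 0,0,1,0,0,0,255, 0,0,2,0,0,0,255, 0,0,2,0,0,0,255, 0,0,2,0,0,0,255]'
```

```text
time: 12.15
position: [0.5039, -0.2946, 0.0755]
tool_rot: [0.495, 0.869, -0.0, 0.0]
ft_force: [-1.8, 0.4, 6.4]
grip_width: 0.0137
grip_force: 40.0
time: 12.57
position: [0.5039, -0.2946, 0.0755]
tool_rot: [0.495, 0.869, -0.0, 0.001]
ft_force: [-3.9, 3.2, 18.7]
grip_width: 0.0136
grip_force: 40.0
```

```bash
python3 -m crank '[0,0,-1,0,0,0,255, 0,0,-2,0,0,0,255, 0,0,-3,0,0,0,150, 0,0,-3,0,0,0,60, 0,0,-3,0,0,0,60]'; python3 -m crank '[0,0,0,0,0,0,60, 0,0,0,0,0,0,60, 0,0,-20,0,0,0,60, 0,0,-55,0,0,0,60, 0,0,-90,0,0,0,60]'; python3 -m crank '[0,0,-30,0,0,0,60, 0,0,-60,0,0,0,60, 0,0,-75,0,0,0,60, 0,0,-75,0,0,0,60, 0,0,-75,0,0,0,60]'
python3 - <<'E'
from h import *
err([.4785,.335,.24],np.radians(67))
E
```

```text
time: 12.98
position: [0.5042, -0.2949, 0.0754]
tool_rot: [0.495, 0.869, -0.0, 0.0]
ft_force: [0.7, 0.4, -0.1]
grip_width: 0.026
grip_force: 0.0
time: 13.4
position: [0.503, -0.2939, 0.165]
tool_rot: [0.495, 0.869, 0.0, -0.002]
ft_force: [1.1, -1.3, 0.8]
grip_width: 0.0587
grip_force: 0.0
time: 13.82
position: [0.5041, -0.2948, 0.2411]
tool_rot: [0.495, 0.869, -0.0, 0.001]
ft_force: [-0.5, 1.1, -1.1]
grip_width: 0.0663
grip_force: 0.0
shift mm [5.549e+02 2.988e+02 3.000e-01] az deg -36.4 q6 -1.2549740081599297
world delta [-25.6 629.8  -1.1] t 13.8167 tilt [ 0.0014 -0.0011 -1.    ]
```

```bash
for i in 1 2; do python3 -m crank '[32,17,0,0,0,0,60, 64,34.5,0,0,0,0,60, 96,51.5,0,0,0,0,60, 128,69,0,0,0,0,60, 160,86,0,0,0,0,60]'|head -2; done; python3 -m crank '[32,17,0,0,0,-7,60, 64,34.5,0,0,0,-14,60, 96,51.5,0,0,0,-21,60, 128,69,0,0,0,-28,60, 160,86,0,0,0,-36,60]'
python3 - <<'E'
from h import *
err([.4795,.3365,.058],np.radians(67))
E
```

```text
time: 14.23
position: [0.4948, -0.1111, 0.2383]
time: 14.65
position: [0.4872, 0.0702, 0.2385]
time: 15.07
position: [0.4797, 0.2513, 0.2382]
tool_rot: [0.207, 0.978, -0.001, -0.002]
ft_force: [0.3, -0.7, 0.0]
grip_width: 0.0664
grip_force: 0.0
shift mm [ 34.   78.4 180.1] az deg -0.9 q6 -0.8782059631939578
world delta [  -0.2   85.2 -180.2] t 15.0667 tilt [-0.0044 -0.0013 -1.    ]
```

```bash
python3 -m crank '[14,32,20,0,0,-0.9,60, 30,68,50,0,0,-0.9,60, 34,78,85,0,0,-0.9,60, 34,78,110,0,0,-0.9,60, 34,78,130,0,0,-0.9,60]'
python3 - <<'E'
from h import *
err([.4795,.3365,.059],np.radians(67))
E
```

```text
time: 15.48
position: [0.479, 0.3353, 0.1054]
tool_rot: [0.201, 0.98, -0.002, -0.003]
ft_force: [-0.6, -0.6, 0.4]
grip_width: 0.0667
grip_force: 0.0
shift mm [-0.2  1.6 46.4] az deg -0.2 q6 -0.7470149845025776
world delta [  0.5   1.2 -46.4] t 15.4833 tilt [-0.0072 -0.0031 -1.    ]
```

```bash
python3 -m crank '[0,1,15,0,0,0,60, 0,1,30,0,0,0,60, 0,1,40,0,0,0,60, 0,1,48,0,0,0,60, 0,1,48,0,0,0,60]'; python3 -m crank '[0,0,0,0,0,0,120, 0,0,0,0,0,0,180, 0,0,0,0,0,0,230, 0,0,0,0,0,0,255, 0,0,0,0,0,0,255]' 40; python3 -m crank '[0,0,0,0,0,0,255, 0,0,0,0,0,0,255, 0,0,0,0,0,0,255, 0,0,0,0,0,0,255, 0,0,0,0,0,0,255]'; python3 -m crank '[0,0,0,0,0,0,255, 0,0,0,0,0,0,255, 0,0,0,0,0,0,255, 0,0,0,0,0,0,255, 0,0,0,0,0,0,255]'
```

```text
time: 15.9
position: [0.4811, 0.335, 0.06]
tool_rot: [0.202, 0.979, -0.002, -0.002]
ft_force: [0.9, 0.1, -0.1]
grip_width: 0.0662
grip_force: 0.0
time: 16.32
position: [0.4831, 0.3361, 0.0634]
tool_rot: [0.202, 0.979, 0.0, 0.001]
ft_force: [-0.2, 0.3, -0.3]
grip_width: 0.0413
grip_force: 0.0
time: 16.73
position: [0.483, 0.3361, 0.0627]
tool_rot: [0.202, 0.979, 0.0, 0.0]
ft_force: [0.2, 1.4, -0.3]
grip_width: 0.0139
grip_force: 40.0
time: 17.15
position: [0.483, 0.3361, 0.0627]
tool_rot: [0.202, 0.979, 0.0, 0.0]
ft_force: [0.2, 0.1, 0.8]
grip_width: 0.0137
grip_force: 40.0
```

```bash
python3 -m crank '[0,0,-10,0,0,0,255, 0,0,-40,0,0,0,255, 0,0,-80,0,0,0,255, 0,0,-120,0,0,0,255, 0,0,-155,0,0,0,255]'; python3 -m crank '[0,0,-20,0,0,0,255, 0,0,-30,0,0,0,255, 0,0,-30,0,0,0,255, 0,0,-30,0,0,0,255, 0,0,-30,0,0,0,255]'
python3 - <<'E'
from h import *
err([.5039,-.2946,.24],np.radians(31))
E
```

```text
time: 17.57
position: [0.4818, 0.3352, 0.2195]
tool_rot: [0.202, 0.979, -0.001, -0.001]
ft_force: [0.3, 1.0, -2.3]
grip_width: 0.0134
grip_force: 40.0
time: 17.98
position: [0.4811, 0.3351, 0.2453]
tool_rot: [0.202, 0.979, -0.002, -0.002]
ft_force: [-0.1, 0.2, -2.2]
grip_width: 0.0137
grip_force: 40.0
shift mm [-270.1 -569.2    6.6] az deg 35.7 q6 -0.745927771369052
world delta [  22.8 -629.7   -5.3] t 17.9833 tilt [-0.0047 -0.0022 -1.    ]
```

```bash
for i in 1 2; do python3 -m crank '[-15.5,-32.5,0,0,0,0,255, -31,-65,0,0,0,0,255, -46.5,-97.5,0,0,0,0,255, -62,-130,0,0,0,0,255, -77,-163,0,0,0,0,255]'|head -2; done; python3 -m crank '[-15.5,-32.5,0,0,0,7,255, -31,-65,0,0,0,14,255, -46.5,-97.5,0,0,0,21,255, -62,-130,0,0,0,28,255, -77,-163,0,0,0,35.7,255]'
python3 - <<'E'
from h import *
err([.5039,-.2946,.18],np.radians(31))
E
```

```text
time: 18.4
position: [0.4874, 0.1541, 0.2452]
time: 18.82
position: [0.4937, -0.0259, 0.2455]
time: 19.23
position: [0.5, -0.2058, 0.2452]
tool_rot: [0.491, 0.871, 0.0, -0.003]
ft_force: [1.8, -0.2, -2.6]
grip_width: 0.0135
grip_force: 40.0
shift mm [-78.4 -42.5  64.9] az deg 0.2 q6 -1.1410574513365992
world delta [  3.9 -88.8 -65.2] t 19.2333 tilt [-0.0042  0.003  -1.    ]
```

```bash
python3 -m crank '[-30,-16,0,0,0,0.2,255, -60,-32,10,0,0,0.2,255, -78,-42.5,30,0,0,0.2,255, -78,-42.5,45,0,0,0.2,255, -78,-42.5,55,0,0,0.2,255]';python3 -m crank '[0,0,0,0,0,0,255, 0,0,0,0,0,0,255, 0,0,0,0,0,0,255, 0,0,0,0,0,0,255, 0,0,0,0,0,0,255]'
python3 - <<'E'
from h import *
err([.5039,-.2946,.1287],np.radians(31))
d=robot.camera("side"); p=d["pixels"][:,:,::-1]
g=lambda a:np.clip(a.astype(float)*2.-20,0,255).astype(np.uint8)
cv2.imwrite("pics/f.png",g(crop(p,300,210,150,150,4)))
E
```

```text
time: 19.65
position: [0.5039, -0.2937, 0.1884]
tool_rot: [0.491, 0.871, 0.001, -0.004]
ft_force: [-0.5, 1.1, -2.2]
grip_width: 0.0138
grip_force: 40.0
time: 20.07
position: [0.5065, -0.293, 0.1936]
tool_rot: [0.489, 0.872, -0.0, 0.001]
ft_force: [0.2, 0.2, -3.3]
grip_width: 0.0137
grip_force: 40.0
shift mm [ 0.1 -3.1 64.9] az deg 0.4 q6 -1.2631750493152099
world delta [ -2.6  -1.6 -64.9] t 20.0667 tilt [ 0.0015 -0.0013 -1.    ]
```

View pics/f.png

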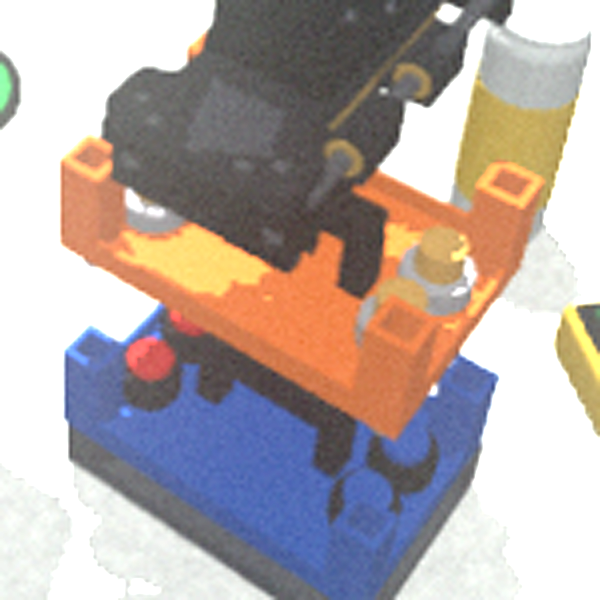

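Run:
```python
from h import *
d=robot.camera("side")
s=lambda P,k,ox,oy:(np.array(P)+.5)/k-.5+[ox,oy]
print(robot.get_obs()["position"])
ux=np.array([-.515,.857]);uy=np.array([.857,.515])
def cen(P,z):
    w=onz(d,s(P,4,300,210),z)[:,:2]; L,F=w[:2]; v=L-F
    a=np.degrees(np.arctan2(v[1],v[0]))
    u=v/np.linalg.norm(v); n=np.array([u[1],-u[0]]); c=(L+F)/2+.045*n
    print(np.round(w,4).tolist(),"len",np.linalg.norm(v),"yaw",a,"c",c); return c
b=cen([(93,347),(366,520)],.080)
for z in (.193,.195,.197):
    o=cen([(90,157),(403,320),(510,182)],z); e=b-o; print(z,"shift tool x,y mm",e@ux*1000,e@uy*1000)
```

```text
[ 0.50635342 -0.29313464  0.19349374]
[[0.4287, -0.255], [0.4997, -0.3764]] len 0.1406452185158815 yaw 120.3148787105737 c [ 0.50303954 -0.29301444]
[[0.4282, -0.2496], [0.5034, -0.3686], [0.5801, -0.3228]] len 0.14080532843867244 yaw 122.29798007462658 c [ 0.50384418 -0.28504031]
0.193 shift tool x,y mm -6.419446593403078 -4.796250803332945
[[0.4274, -0.2515], [0.5023, -0.37], [0.5786, -0.3244]] len 0.14013923752711427 yaw 122.29798007462664 c [ 0.50289589 -0.28668304]
0.195 shift tool x,y mm -5.499998418335094 -3.13755804347044
[[0.4266, -0.2534], [0.5012, -0.3713], [0.5771, -0.3259]] len 0.13947314661555607 yaw 122.29798007462664 c [ 0.50194759 -0.28832577]
0.197 shift tool x,y mm -4.580550243267064 -1.478865283607906
```

The orange tray hovers (sockets at crop (90,157), (403,320), (510,182)) over the seated blue tray (sockets (93,347), (366,520)). I'll go down to just above it and compare once more.

```bash
python3 -m crank '[-4,-3,10,0,0,0.6,255, -4,-3,20,0,0,0.6,255, -4,-3,30,0,0,0.6,255, -4,-3,36,0,0,0.6,255, -4,-3,40,0,0,0.6,255]';python3 -m crank '[0,0,0,0,0,0,255, 0,0,0,0,0,0,255, 0,0,0,0,0,0,255, 0,0,0,0,0,0,255, 0,0,0,0,0,0,255]'
python3 - <<'E'
from h import *
err([.5039,-.2946,.1287],np.radians(31))
d=robot.camera("side"); p=d["pixels"][:,:,::-1]
g=lambda a:np.clip(a.astype(float)*2.-20,0,255).astype(np.uint8)
cv2.imwrite("pics/g.png",g(crop(p,310,235,120,118,5)))
E
```

```text
time: 20.58
position: [0.5046, -0.2977, 0.1506]
tool_rot: [0.495, 0.869, 0.0, -0.002]
ft_force: [0.5, -0.3, -3.0]
grip_width: 0.0139
grip_force: 40.0
time: 21.0
position: [0.5057, -0.2985, 0.1531]
tool_rot: [0.494, 0.869, -0.0, 0.001]
ft_force: [-0.5, 0.9, -2.9]
grip_width: 0.0135
grip_force: 40.0
shift mm [ 4.3  0.4 24.4] az deg -0.3 q6 -1.2597743739497254
world delta [ -1.8   3.9 -24.4] t 21.0 tilt [ 8.e-04 -7.e-04 -1.e+00]
```

View pics/g.png

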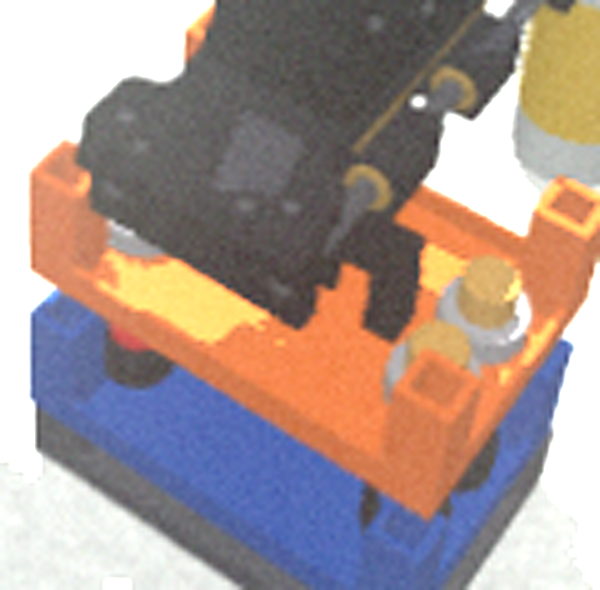

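Run:
```python
from h import *
d=robot.camera("side")
s=lambda P,k,ox,oy:(np.array(P)+.5)/k-.5+[ox,oy]
print(robot.get_obs()["position"])
ux=np.array([-.515,.857]);uy=np.array([.857,.515])
def cen(p,z):
    w=onz(d,p,z)[:,:2]; L,F=w[:2]; v=L-F
    a=np.degrees(np.arctan2(v[1],v[0]))
    u=v/np.linalg.norm(v); n=np.array([u[1],-u[0]]); c=(L+F)/2+.045*n
    print("len",np.linalg.norm(v),"yaw",a,"c",c); return c
b=cen(s([(93,347),(366,520)],4,300,210),.080)
for z in (.153,.1545,.156):
    o=cen(s([(64,166),(440,382),(571,203)],5,310,235),z); e=b-o; print(z,"shift tool x,y mm",e@ux*1000,e@uy*1000)
```

```text
[ 0.50558897 -0.29838899  0.15295183]
len 0.1406452185158815 yaw 120.3148787105737 c [ 0.50303954 -0.29301444]
len 0.14235747228838297 yaw 121.01734101534241 c [ 0.50279934 -0.29136255]
0.153 shift tool x,y mm -1.5393744131516955 -0.6448657490232826
len 0.14189605283438428 yaw 121.01734101534241 c [ 0.50215469 -0.29247039]
0.1545 shift tool x,y mm -0.9219502846413764 0.4781352830105688
len 0.1414346333803856 yaw 121.01734101534241 c [ 0.50151004 -0.29357823]
0.156 shift tool x,y mm -0.30452615613097145 1.601136315044601
```

```bash
python3 -m crank '[-0.5,0.4,3,0,0,0,255, -0.5,0.4,6,0,0,0,255, -0.5,0.4,9,0,0,0,255, -0.5,0.4,11,0,0,0,255, -0.5,0.4,13,0,0,0,255]'; python3 -m crank '[0,0,1,0,0,0,255, 0,0,2,0,0,0,255, 0,0,3,0,0,0,255, 0,0,4,0,0,0,255, 0,0,5,0,0,0,255]'
```

```text
time: 21.52
position: [0.5059, -0.2984, 0.139]
tool_rot: [0.494, 0.869, 0.0, -0.0]
ft_force: [-1.3, 1.2, -2.5]
grip_width: 0.0135
grip_force: 40.0
time: 21.93
position: [0.5061, -0.2986, 0.1345]
tool_rot: [0.495, 0.869, -0.0, 0.0]
ft_force: [-0.2, 0.7, -3.7]
grip_width: 0.014
grip_force: 40.0
```

Pins are in the bores with no contact force; continue down.

```bash
python3 -m crank '[0,0,1,0,0,0,255, 0,0,2,0,0,0,255, 0,0,3,0,0,0,255, 0,0,4,0,0,0,255, 0,0,5,0,0,0,255]'; python3 -m crank '[0,0,1,0,0,0,255, 0,0,1,0,0,0,255, 0,0,2,0,0,0,255, 0,0,2,0,0,0,255, 0,0,3,0,0,0,255]'
```

```text
time: 22.35
position: [0.506, -0.2985, 0.1295]
tool_rot: [0.494, 0.869, -0.0, 0.0]
ft_force: [0.2, 0.2, -2.9]
grip_width: 0.0138
grip_force: 40.0
time: 22.77
position: [0.5061, -0.2986, 0.1286]
tool_rot: [0.494, 0.869, -0.0, 0.0]
ft_force: [-2.9, 3.6, 18.6]
grip_width: 0.0135
grip_force: 40.0
```

Seated at exactly the predicted height (0.1286). Ease off, release, retreat.

```bash
python3 -m crank '[0,0,-1,0,0,0,255, 0,0,-2,0,0,0,255, 0,0,-2,0,0,0,150, 0,0,-2,0,0,0,60, 0,0,-2,0,0,0,60]'; python3 -m crank '[0,0,0,0,0,0,60, 0,0,0,0,0,0,60, 0,0,-20,0,0,0,60, 0,0,-55,0,0,0,60, 0,0,-90,0,0,0,60]'; python3 -m crank '[0,0,-20,0,0,0,60, 0,0,-30,0,0,0,60, 0,0,-30,0,0,0,60, 0,0,-30,0,0,0,60, 0,0,-30,0,0,0,60]'
python3 - <<'E'
from h import *
d=robot.camera("side"); t=robot.camera("top")
cv2.imwrite("pics/end.png",d["pixels"][:,:,::-1])
hsv=cv2.cvtColor(d["pixels"],cv2.COLOR_RGB2HSV)
for n,lo,hi in(("orange",(5,150,90),(16,255,255)),("blue",(105,120,60),(125,255,255))):
    m=cv2.inRange(hsv,lo,hi)[230:380,305:440]; k,l,st,ce=cv2.connectedComponentsWithStats(m)
    i=1+np.argmax(st[1:,4]); print(n,st[i]+[305,230,0,0,0])
E
```

```text
time: 23.18
position: [0.5063, -0.2988, 0.1286]
tool_rot: [0.495, 0.869, -0.0, 0.0]
ft_force: [0.2, -0.4, -0.1]
grip_width: 0.0262
grip_force: 0.0
time: 23.6
position: [0.5052, -0.2978, 0.2181]
tool_rot: [0.495, 0.869, 0.0, -0.002]
ft_force: [1.0, -1.2, -0.7]
grip_width: 0.059
grip_force: 0.0
time: 24.02
position: [0.5051, -0.2977, 0.2467]
tool_rot: [0.495, 0.869, 0.0, -0.002]
ft_force: [-0.4, -0.1, -0.7]
grip_width: 0.0662
grip_force: 0.0
orange [ 329  285   58   51 1249]Traceback (most recent call last):
  File "<stdin>", line 7, in <module>
    return _wrapfunc(a, 'argmax', axis=axis, out=out, **kwds)
    return bound(*args, **kwds)
ValueError: attempt to get argmax of an empty sequence
```

```bash
python3 -c "
from rig import robot
print(robot.hand_in())"
```

```text
the job is handed in; nothing more can be done
None
```

I put the coupler upright on the mat, then stacked the blue tray on the dock and the orange tray on the blue one. Both trays bottomed out at their predicted seated heights and were let go, and I handed the job in at about 24 s. I didn't view a picture of the finished orange stack (picture limit reached), and the hand-in returned no verdict.

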